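# Click the lens turret to the third lens and snap the board home

### The arm

A 7-joint arm with a two-finger parallel gripper is mounted at the origin on the work surface. World frame = base frame: x ahead of the robot, y to its left, z up, the work surface at z = 0. Lengths are in m, angles in rad, forces in N, time in s.
With the tool pointing down it reaches from about 0.4 to 0.875 m from the base axis. Payload 6.5 kg.
Tool frame: the origin (TCP) lies at the very end of the fingers, on their centre line; the grasp point (between the pads) lies 19 mm behind it; y points along the fingers, x is the direction in which the jaws open and shut, and the axes are right-handed (so a half turn about y gives the same grasp; the last joint's range is limited). The gripper opens to 88 mm and grips with 3 to 60 N. Pads are 18 mm wide; open, the fingers measure 123 mm over their backs; the gripper's body (75 mm by 187 mm) begins 45 mm behind the grasp point.
Start: joints at [-1.199, 0.536, -0.004, 1.538, 0.003, 1.067, -0.071], TCP at [0.276, 0.589, 0.21] pointing down, gripper open.
Joint ranges: [-2.7, 2.7], [-0.37, 2.16], [-1.27, 1.26], [0.24, 2.4], [-1.31, 4.45], [0.19, 1.91], [-2.76, 2.76]. Speed limits (rad/s): [2.39, 2.39, 3.14, 3.14, 3.14, 3.14, 3.14].

### API

Orientations are given as a 3x3 rotation matrix whose columns are the frame's x, y, z axes.
In Python, from station import read_state, get_image, hand_in gives the robot as it stands.
- The arm moves only by the tool step_arm, never from a script. Its arguments are lists of equal length, an entry for each row: "dp": the shift along the tool's x, y, z as a fraction of full scale, a list of three; "angular": the turn, a rotation vector about the tool's x, y, z as a fraction of full scale, a list of three. In form: {"dp": [[tx, ty, tz], ...], "angular": [[rx, ry, rz], ...]}. A call has 1 to 20 rows; each row shifts and turns the commanded pose from where the row before left it, along the tool's axes as they then stand; what a row does not reach is not made up. Full scale, the value 1, is 80 mm for a shift and 0.08 rad for a turn. A row lasts 1/12 s, in which the tool goes at most 41.7 mm and 7.16 degrees, less where a joint would pass 70% of its speed; a pose out of reach is approached as far as the arm can. A call with a number of a shift or a turn outside -1 to 1 is refused whole. A call with a gripper value outside its range is refused whole. "claw" is the opening, from -1 (shut) to 1 (fully open), set as the call begins (left out, the last holds). The fingers move at their own pace and stop on an object; "grip_force" is the grip in N (left out, the last holds). Time passes only in rows, so rows that do not move let the fingers close. It gives the time, the measured TCP pose, the force and the opening at its end, in the units of the state.
- read_state(): the state, without advancing time (a new reading comes with each control period).
- get_image(name): name is "side" or "top" or "wrist"; returns a dict with "image" (420x560x3 uint8, red, green, blue), "range_z" (420x560 float32, m along the optical axis (not along the pixel's ray), 0 where there is no reading), "fx", "fy", "cx", "cy" (pixels), "R" (3x3) and "t" (3): a world point X has camera coordinates R X + t; the wrist camera has in their place "mount" (4x4, takes a point from camera to tool coordinates, whose origin is the TCP and whose axes are the tool frame's). Camera axes: x right, y down, z forward; pixel columns grow to the right and rows downward; lengths in m; the calibration is good to about 2 mm. A picture is of the moment at which its call begins: read the wrist's pose just before it.
- hand_in(): hands the job in, once; it reports no verdict.
The state is a dict: "time_s": time; "q": joint angles; "joint_velocities": joint speeds; "tau": joint torques, N m; "eef_pos": TCP position; "tcp_rot": TCP orientation; "wrist_force": force on the tool from outside, world axes, zero at the start; "ft_torque": the same for the moment, N m; "opening": opening from 0.0 (shut) to 1.0 (fully open).
Only numpy, scipy, OpenCV 4.12 (cv2) and the standard library are available. Lean on these libraries where they do the work, as an engineer would, in place of code of your own. Each camera call takes 0.05 s, during which the arm holds its last target. There are 200 camera calls.

### The job

Set up the inspection stand: by pushing on an upright post of its lens turret, turn it clockwise (seen from above), click by click, until the third lens after the solid blank cap has clicked in at the sight pointer, and do not go past it. Then push the board carriage in under the turret by its tall upright handle until it snaps into its catch and rests against its stop. Be gentle - never push or squeeze any part of the stand with more than 20 N - let go of everything at the end and leave the other things on the bench where they are.

Things in the scene. Friction and masses are not known exactly. Their poses are not given: they have to be found in the camera images.
- stand: Fixed inspection stand: grey base 190 x 210 x 16 mm, black turret disc on a central pillar. Origin on the turret axis at bench level, z up. Its -x side has the sight pointer (thin dark post 110 mm tall, 87 mm from the axis), its +x side the sprung detent housing, its +y side the carriage handle. Disc: radius 72 mm, top 110 mm above the bench, lens mounts and cap up to 4 mm proud of it.
- sight (a point): The fixed viewing point at the pointer: 45 mm from the turret axis in the stand's -x direction, 112 mm above the bench. A lens is clicked in when it is centred here.
- turret (a joint): Turret angle, rad, growing clockwise seen from above; stops at -0.35 and 5.6. Stations 1.047 apart: 0 = blank cap at the sight, 1.047 first lens, 2.094 second, 3.142 third (wanted), 4.189 fourth. Starts at 0, 1.047 or 2.094. A sprung roller centres it in each: some 4 N at a post breaks it out, the load fades to nil half way, then it snaps on by itself into the next station (up to 5 rad/s).
- blank_cap (a point): Top centre of the blank cap, a solid dark flat steel cap 34 mm across, in place of a lens, 45 mm from the turret axis.
- third_lens (a point): Top centre of the third lens (28 mm across with its mount), 45 mm from the turret axis, opposite the blank cap. The five lenses get smaller by 2 mm from first (32 mm) to fifth (24 mm), running anticlockwise round the disc from the blank cap.
- post0 (a point): Top centre of a round steel post, 10 mm across, standing 40 mm above the disc (top 150 mm above the bench), 62 mm from the turret axis, midway between the blank cap and the first lens.
- post1 (a point): The same: post midway between the second and third lens.
- post2 (a point): The same: post midway between the fourth and fifth lens.
- rails: Fixed aluminium rail bed along the stand's y, origin on the turret axis 16 mm above the bench, axes as the stand's. Its -y end has an adjustable rigid stop with a sprung catch, not measured: home is with the carriage's origin within 14 mm either side of the sight's line in y. From 13 mm before home the catch takes a push of 5 to 7 N; 5 mm before home the carriage snaps over on to the stop.
- carriage: Steel slide with a circuit board; origin under the board's centre, 22 mm above the bench, axes as the stand's. Slides to the stand's -y with 1 to 2 N. Handle: black upright block 30 (x) by 12 mm (y), centre 95 mm from the origin in +y, top 135 mm above the bench. Origin starts 37 to 52 mm in +y of the sight's line.
- pedal: Bystander: aluminium effects pedal case, 112 x 60 x 31 mm with two knobs and a switch (49 mm high), origin under its centre.
- spool: Bystander: white plastic spool, 52 mm across, 38 mm high, origin under its centre.
- screwdriver: Bystander: screwdriver 160 mm long, lying along its x.
- jar: Bystander: small clear jar with a white cap, 48 mm across, 60 mm high, origin under its centre.

How it is judged:
On the way, in this order (a step that is already met when the one before it is completed fails the run):
1. the third lens has clicked in at the sight and rests there (value of joint turret between 3.06 and 3.22 rad and velocity of joint turret between -0.1 and 0.1 rad/s), for 0.2 s.
2. the carriage has snapped in and rests against its stop (contact force between carriage and rails above 10.5 N and y of carriage in the frame of stand below 0.016 m and linear speed of carriage below 0.005 m/s), for 0.2 s.
At the end, for the whole second after the job is handed in: The third lens rests clicked in at the sight (turret angle 3.142 within 0.08 rad) and the carriage rests snapped home against its stop: catch and stop together press on it with over 10.5 N, as they do only when it is home, its origin less than 16 mm in +y of the sight's line (all of step 1 and all of step 2); the robot touches nothing.
It fails at once if the turret goes past the third lens (more than half a click) (value of joint turret above 3.66 rad).
It fails at once if the fingers push or squeeze the stand or its parts with more than 20 N (contact force between the fingers and stand above 20 N).
It fails at once if a bystander is moved by more than 15 mm (distance of any of pedal, spool, screwdriver, jar from where it was at the start of the episode above 0.015 m).
It also fails if it takes over 70 s, if anything falls off the work surface, if the arm or the gripper's body presses on something with over 40 N, if the wrist force passes 120 N, or if a joint passes its speed limit or range.

## Working session

There is one attempt and no reset: what is moved stays moved. The work goes in short steps, Python scripts to look and compute and a tool call to move; the robot and the scene stay as the last step left them, time stands still between calls to the robot, and variables do not carry over. Pictures are saved under pics/ and viewed, about 8 in all and at most 12, crops included, and the job is handed in when it is done.

Besides the shell and the picture viewer there is one more tool, called after "Emit:" by a JSON object that holds its "op" and its "data". step_arm: Moves the arm, as the interface text tells. Shift numbers are shares of 80 mm and turn numbers shares of 0.08 rad, none past 1 either way. Its arguments: {"type":"object","properties":{"dp":{"type":"array","items":{"type":"array","items":{"type":"number","minimum":-1,"maximum":1}}},"angular":{"type":"array","items":{"type":"array","items":{"type":"number","minimum":-1,"maximum":1}}},"claw":{"type":"number"},"grip_force":{"type":"number"}},"required":["dp","angular"]}

```bash
mkdir -p pics; ls; cat > h.py <<'E'
import numpy as np, cv2
from station import read_state, get_image, hand_in
def snap(name,fn):
    s=read_state(); d=get_image(name)
    cv2.imwrite('pics/'+fn+'.png',d['image'][:,:,::-1]); np.save('pics/'+fn+'.npy',d['range_z'])
    if name=='wrist':
        M=np.array(d['mount']); T=np.eye(4);T[:3,:3]=s['tcp_rot'];T[:3,3]=s['eef_pos'];W=T@M
        d['Rcw'],d['o']=W[:3,:3],W[:3,3]
    else:
        R=np.array(d['R']);d['Rcw']=R.T;d['o']=-R.T@np.array(d['t'])
    z=d['range_z'];v,u=np.mgrid[:z.shape[0],:z.shape[1]]
    P=np.stack([(u-d['cx'])/d['fx']*z,(v-d['cy'])/d['fy']*z,z],-1)
    d['P']=P@d['Rcw'].T+d['o'];d['P'][z==0]=np.nan
    return d
E
python3 - <<'E'
from h import *
s=read_state();print({k:np.round(v,3) for k,v in s.items()})
d=snap('top','top1');np.save('pics/top1P.npy',d['P'])
d2=snap('side','side1');np.save('pics/side1P.npy',d2['P'])
print(d['o'],d2['o'],d['fx'])
cv2.imwrite('pics/both.png',cv2.resize(np.hstack([d['image'],d2['image']])[:,:,::-1],(800,300)))
E
```

```text
pics
{'time_s': np.float64(0.0), 'q': array([-1.199,  0.537, -0.004,  1.539,  0.003,  1.067, -0.071]), 'joint_velocities': array([0.001, 0.   , 0.001, 0.   , 0.   , 0.   , 0.002]), 'tau': array([ 0.0000e+00, -5.7099e+01,  9.9100e-01, -2.5160e+01, -5.6000e-02,
        1.8000e-02,  0.0000e+00]), 'eef_pos': array([0.275, 0.588, 0.209]), 'tcp_rot': array([[ 0.424, -0.001, -0.906],
       [ 0.906, -0.002,  0.424],
       [-0.002, -1.   , -0.   ]]), 'wrist_force': array([ 0.755, -0.069, -0.603]), 'ft_torque': array([-0.066, -0.022,  0.013]), 'opening': np.float64(1.001)}
[ 0.53109454 -0.00933364  0.87155173] [ 0.26618036 -0.60886587  0.84854917] 403.3603921193033
```

View pics/top1.png

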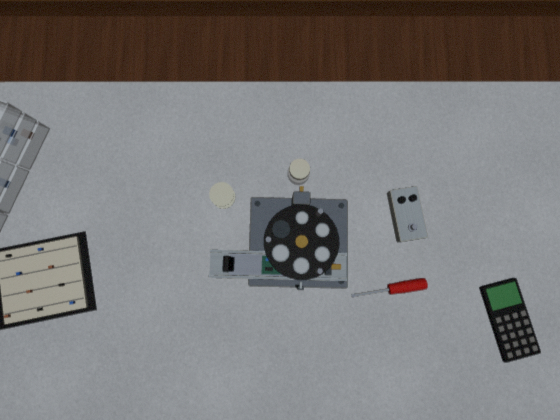

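View pics/side1.png

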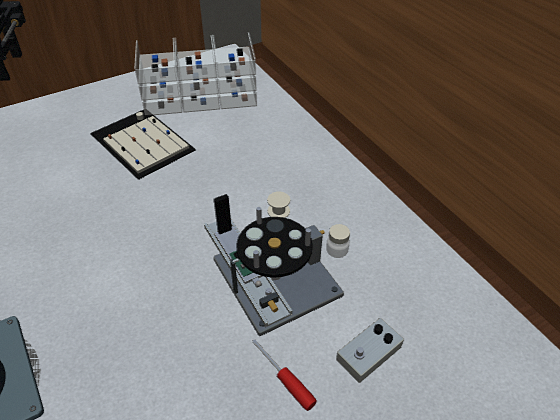

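The top view (world +x up, +y left) shows the turret axis at about (301,241), with the detent on the +x side and the pointer at (299,286). The blank cap is at upper left (281,229), two stations clockwise of the sight. That puts the second lens at the sight (turret ≈ 2.094), so one click is needed. The handle is at (228,264), and the side view agrees. Next I'll get metric positions.

```bash
python3 - <<'E'
from h import *
for n in('top','side'):
    P=np.load(f'pics/{n}1P.npy');X=P.reshape(-1,3)
    box=(abs(X[:,0]-.53)<.2)&(abs(X[:,1]+.05)<.3)
    def cl(lo,hi):
        m=(P[...,2]>lo)&(P[...,2]<hi)&box.reshape(P.shape[:2])
        k,l,st,c=cv2.connectedComponentsWithStats(m.astype(np.uint8))
        for i in range(1,k):
            if st[i,4]>=4:
                Q=P[l==i];print(n,(lo,hi),st[i,4],c[i].round(),'mean',Q.mean(0).round(4),'min',Q.min(0).round(3),'max',Q.max(0).round(3))
    cl(.143,.16);cl(.125,.142);cl(.1,.12)
P=np.load('pics/top1P.npy')
for u,v in[(301,241),(281,229),(301,265),(322,254),(228,264),(299,286),(301,197),(253,202),(344,202),(344,283),(253,283)]:print(u,v,P[v,u].round(4))
E
```

```text
top (0.143, 0.16) 22 [320. 211.] mean [ 0.6284 -0.0915  0.1491] min [ 0.624 -0.095  0.143] max [ 0.632 -0.088  0.152]
top (0.143, 0.16) 24 [268. 239.] mean [0.5774 0.0023 0.1495] min [ 0.573 -0.001  0.145] max [0.581 0.006 0.152]
top (0.143, 0.16) 27 [319. 271.] mean [ 0.5214 -0.0889  0.1495] min [ 0.518 -0.094  0.147] max [ 0.526 -0.084  0.152]
top (0.125, 0.142) 6 [318. 214.] mean [ 0.6255 -0.0893  0.1363] min [ 0.624 -0.093  0.129] max [ 0.628 -0.087  0.141]
top (0.125, 0.142) 111 [226. 264.] mean [0.5346 0.0789 0.1339] min [0.521 0.073 0.126] max [0.548 0.086 0.139]
top (0.125, 0.142) 5 [316. 271.] mean [ 0.5209 -0.0851  0.1298] min [ 0.517 -0.087  0.127] max [ 0.524 -0.084  0.134]
top (0.1, 0.12) 4408 [301. 242.] mean [ 0.5753 -0.0591  0.1107] min [ 0.506 -0.129  0.104] max [0.648 0.011 0.12 ]
top (0.1, 0.12) 13 [230. 265.] mean [0.532  0.0739 0.1122] min [0.521 0.073 0.105] max [0.543 0.075 0.118]
top (0.1, 0.12) 31 [300. 287.] mean [ 0.4918 -0.0569  0.1096] min [ 0.487 -0.062  0.105] max [ 0.5   -0.051  0.112]
side (0.143, 0.16) 32 [258. 210.] mean [0.5774 0.0017 0.1496] min [
[... 756 characters left out ...]
0.1, 0.12) 104 [222. 209.] mean [0.5339 0.0759 0.1103] min [0.52  0.073 0.1  ] max [0.551 0.087 0.12 ]
side (0.1, 0.12) 3529 [273. 247.] mean [ 0.5725 -0.0644  0.1129] min [ 0.487 -0.131  0.1  ] max [0.653 0.012 0.12 ]
side (0.1, 0.12) 55 [314. 231.] mean [ 0.666  -0.0625  0.1011] min [ 0.656 -0.078  0.1  ] max [ 0.674 -0.047  0.105]
301 241 [ 0.5763 -0.059   0.1152]
281 229 [ 0.5992 -0.0216  0.1123]
301 265 [ 0.5318 -0.0585  0.1159]
322 254 [ 0.5521 -0.0982  0.1125]
228 264 [0.5337 0.0749 0.1349]
299 286 [ 0.4922 -0.0558  0.0919]
301 197 [ 0.6633 -0.0612  0.095 ]
253 202 [0.6656 0.0366 0.0186]
344 202 [ 0.6659 -0.1588  0.0154]
344 283 [ 0.4944 -0.1545  0.0159]
253 283 [0.4947 0.0357 0.0156]
```

Emit:
{"op": "step_arm", "data": {"dp": [[0,0,0],[0,0,0],[0,0,0],[0,0,0],[0,0,0],[0,0,0]], "angular": [[0,-0.9,0],[0,-0.9,0],[0,-0.9,0],[0,-0.9,0],[0,-0.9,0],[0,-0.65,0]], "claw": -1, "grip_force": 10}}

```text
time_s: 0.6
eef_pos: [0.2754, 0.5883, 0.2098]
tcp_rot: [[0.022, -0.0, -1.0], [1.0, -0.001, 0.022], [-0.001, -1.0, 0.0]]
wrist_force: [-0.6, 0.8, 0.3]
opening: 0.572
```

Emit:
{"op": "step_arm", "data": {"dp": [[-0.4,0,-0.17],[-0.4,0,-0.17],[-0.4,0,-0.17],[-0.4,0,-0.17],[-0.4,0,-0.17],[-0.4,0,-0.17],[-0.4,0,-0.17],[-0.4,0,-0.17],[-0.4,0,-0.17],[-0.4,0,-0.17],[-0.4,0,-0.17],[-0.4,0,-0.17],[-0.4,0,-0.17],[-0.4,0,-0.17],[-0.4,0,-0.17],[-0.4,0,-0.17],[-0.4,0,-0.17],[-0.4,0,-0.17],[0,0,0],[0,0,0]], "angular": [[0,0,0],[0,0,0],[0,0,0],[0,0,0],[0,0,0],[0,0,0],[0,0,0],[0,0,0],[0,0,0],[0,0,0],[0,0,0],[0,0,0],[0,0,0],[0,0,0],[0,0,0],[0,0,0],[0,0,0],[0,0,0],[0,0,0],[0,0,0]]}}

```text
time_s: 2.27
eef_pos: [0.5055, 0.0045, 0.21]
tcp_rot: [[0.03, -0.0, -1.0], [1.0, -0.001, 0.03], [-0.001, -1.0, 0.0]]
wrist_force: [0.0, 0.8, -1.0]
opening: 0.011
```

Emit:
{"op": "step_arm", "data": {"dp": [[-0.1,0.35,0],[0,0.35,0],[0,0.35,0],[0,0,-0.2],[0,0,-0.2],[0,0,0],[0,0,0]], "angular": [[0,0,0],[0,0,0],[0,0,0],[0,0,0],[0,0,0],[0,0,0],[0,0,0]]}}

```text
time_s: 2.85
eef_pos: [0.537, -0.0008, 0.126]
tcp_rot: [[0.024, -0.001, -1.0], [1.0, 0.001, 0.024], [0.0, -1.0, 0.001]]
wrist_force: [0.8, 0.4, 0.2]
opening: 0.007
```

```bash
python3 - <<'E'
from h import *
d=snap('side','s2');im=d['image'][150:290,150:360,::-1];cv2.imwrite('pics/s2c.png',cv2.resize(im,None,fx=3.5,fy=3.5))
print(read_state()['wrist_force'],read_state()['eef_pos'])
E
```

```text
[-0.17879609  0.97898028  0.0431607 ] [ 0.53639173 -0.0010791   0.1261259 ]
```

View pics/s2c.png

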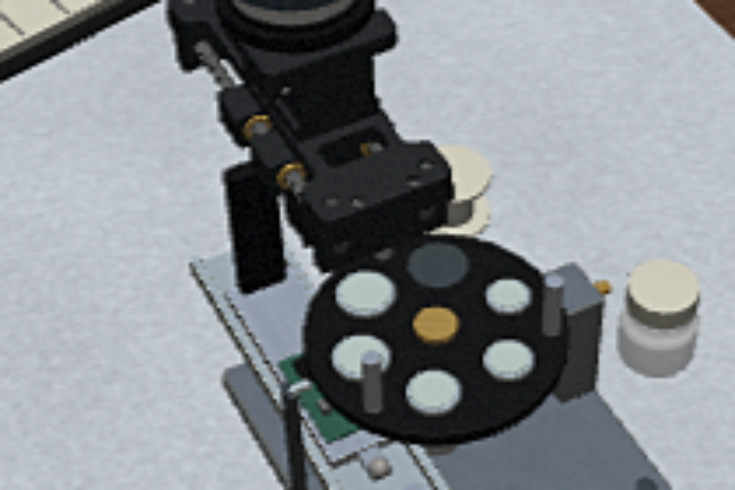

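The lowered finger sits behind post0, over the disc's rim, with no contact yet. The cap is at the far left of the disc and the largest lens is next to it anticlockwise, which matches the start station. I'll advance gently.

Emit:
{"op": "step_arm", "data": {"dp": [[0,0,-0.04],[0,0,-0.04],[0,0,-0.04],[0,0,-0.04],[0,0,-0.04],[0,0,-0.04],[0,0,-0.03],[0,0,0]], "angular": [[0,0,0],[0,0,0],[0,0,0],[0,0,0],[0,0,0],[0,0,0],[0,0,0],[0,0,0]]}}

```text
time_s: 3.57
eef_pos: [0.5594, -0.0028, 0.1263]
tcp_rot: [[0.026, 0.0, -1.0], [1.0, -0.0, 0.026], [-0.0, -1.0, -0.0]]
wrist_force: [-0.4, 0.7, 0.2]
opening: 0.005
```

Emit:
{"op": "step_arm", "data": {"dp": [[0,0,-0.03],[0,0,-0.03],[0,0,-0.03],[0,0,-0.03],[0,0,0]], "angular": [[0,0,0],[0,0,0],[0,0,0],[0,0,0],[0,0,0]]}}

```text
time_s: 3.98
eef_pos: [0.569, -0.0031, 0.1264]
tcp_rot: [[0.026, 0.0, -1.0], [1.0, -0.0, 0.026], [-0.0, -1.0, -0.0]]
wrist_force: [1.0, 0.1, -0.2]
opening: 0.009
```

```bash
python3 - <<'E'
from h import *
print(read_state()['wrist_force'])
a=snap('side','s3')['image'][150:290,190:330,::-1];b=snap('top','t3')['image'][170:310,231:371,::-1]
w=snap('wrist','w3');np.save('pics/w3P.npy',w['P'])
print(w['image'].shape)
ab=cv2.resize(np.hstack([a,b]),(800,400),interpolation=cv2.INTER_CUBIC)
cv2.imwrite('pics/c3.png',np.vstack([ab[:, :],])) 
E
```

```text
[ 1.04490036  0.11311849 -0.1975842 ]
(420, 560, 3)
```

View pics/c3.png

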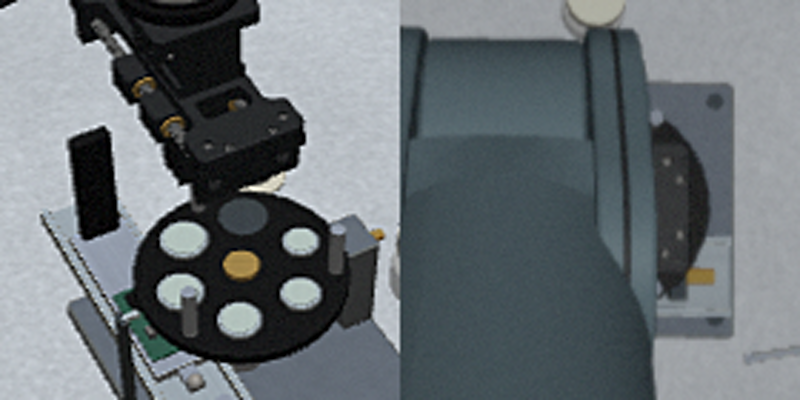

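View pics/w3.png

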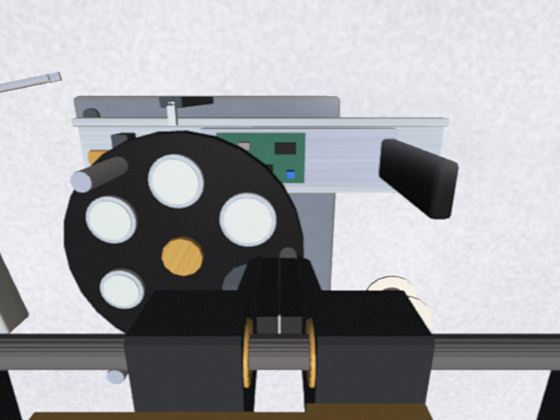

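```bash
python3 - <<'E'
from h import *
P=np.load('pics/w3P.npy')
for v in range(240,334,8):
    print(v,[tuple(int(round(1000*x)) if x==x else None for x in P[v,u]) for u in (258,268,276,284,292,300,310,320)])
print('other post',P[182,82],'handle',P[190,430],'lens2',P[180,175],P[257,182])
E
```

```text
240 [(567, -15, 114), (569, -9, 109), (569, -4, 109), (569, 0, 110), (569, 5, 110), (569, 10, 109), (609, 24, 17), (609, 33, 16)]
248 [(573, -15, 110), (574, -9, 109), (574, -4, 108), (573, 0, 111), (574, 5, 109), (574, 10, 110), (616, 24, 17), (617, 33, 15)]
256 [(558, -12, 154), (579, -9, 110), (579, -5, 110), (573, 0, 122), (573, 5, 122), (557, 7, 156), (624, 24, 17), (625, 33, 16)]
264 [(557, -11, 163), (558, -7, 161), (559, -4, 160), (558, 0, 161), (559, 3, 160), (558, 7, 163), (557, 11, 163), (633, 33, 16)]
272 [(557, -11, 171), (558, -7, 168), (559, -4, 168), (558, 0, 168), (558, 3, 169), (557, 6, 171), (557, 11, 171), (641, 33, 16)]
280 [(558, -11, 175), (559, -7, 174), (558, -4, 175), (558, 0, 175), (558, 3, 176), (557, 6, 177), (557, 10, 178), (649, 33, 16)]
288 [(558, -10, 181), (558, -7, 181), (561, -4, 177), (558, 0, 182), (558, 3, 181), (559, 6, 181), (557, 9, 183), (558, 13, 182)]
296 [(558, -10, 187), (558, -6, 187), (565, -4, 177), (559, 0, 186), (558, 3, 187), (559, 6, 186), (534, 6, 226), (533, 8, 228)]
304 [(558, -10, 192), (558, -6, 192), (559, -3, 192), (558, -1, 192), (558, 2, 192), (558, 5, 192), (535, 6, 228), (534, 8, 230)]
312 [(558, -10, 197), (559, -6, 196), (558, -3, 197), (559, -1, 196), (558, 2, 197), (559, 5, 197), (537, 6, 228), (534, 7, 233)]
320 [(560, -9, 199), (560, -6, 199), (560, -3, 198), (560, -1, 199), (560, 2, 199), (561, 5, 198), (537, 5, 231), (534, 7, 236)]
328 [(562, -10, 200), (563, -6, 199), (563, -3, 199), (563, -1, 200), (563, 2, 199), (563, 5, 199), (537, 5, 234), (534, 7, 238)]
other post [ 0.52151214 -0.08767718  0.15081102] handle [0.53429492 0.07352746 0.13151022] lens2 [ 0.52991897 -0.05811551  0.11444146] [ 0.57543451 -0.05904549  0.11549124]
```

The wrist image looks from the robot's side. Depth puts post0's near side at x≈0.572 and shows the turret hasn't moved. The fingertip tapers, so contact comes later than I assumed. I'll continue in small steps and watch the force.

Emit:
{"op": "step_arm", "data": {"dp": [[0,0,-0.03],[0,0,-0.03],[0,0,0]], "angular": [[0,0,0],[0,0,0],[0,0,0]]}}

```text
time_s: 4.38
eef_pos: [0.5738, -0.0032, 0.1264]
tcp_rot: [[0.026, 0.001, -1.0], [1.0, -0.0, 0.026], [-0.0, -1.0, -0.001]]
wrist_force: [-0.4, 0.4, 0.8]
opening: 0.004
```

Emit:
{"op": "step_arm", "data": {"dp": [[0,0,-0.03],[0,0,-0.03],[0,0,0]], "angular": [[0,0,0],[0,0,0],[0,0,0]]}}

```text
time_s: 4.63
eef_pos: [0.5786, -0.0033, 0.1264]
tcp_rot: [[0.026, 0.001, -1.0], [1.0, -0.0, 0.026], [-0.0, -1.0, -0.001]]
wrist_force: [0.4, 0.1, 0.4]
opening: 0.004
```

```bash
python3 - <<'E'
from h import *
print(read_state()['wrist_force'],read_state()['eef_pos'])
for n in('side','wrist'):
    P=snap(n,n+'4')['P'];m=(P[...,2]>.142)&(P[...,2]<.157)&(abs(P[...,0]-.575)<.085)&(abs(P[...,1]+.06)<.085)
    k,l,st,c=cv2.connectedComponentsWithStats(m.astype(np.uint8))
    for i in range(1,k):
        if st[i,4]>8:
            X=P[l==i].mean(0);print(n,st[i,4],c[i].round(),X.round(4),np.degrees(np.arctan2(X[1]+.0595,X[0]-.5757)).round(1))
E
```

```text
[0.40456921 0.14344274 0.43107188] [ 0.57857986 -0.00330224  0.12637223]
side 9 [258. 213.] [0.576  0.0006 0.1437] 89.7
side 36 [307. 232.] [ 0.6288 -0.092   0.1494] -31.5
side 41 [255. 254.] [ 0.5218 -0.0898  0.1492] -150.6
wrist 581 [ 80. 158.] [ 0.5212 -0.0881  0.1483] -152.3
wrist 53 [267. 258.] [ 0.5679 -0.008   0.1555] 98.7
wrist 74 [289. 257.] [0.57   0.0022 0.1509] 95.3
```

```bash
python3 - <<'E'
from h import *
d=snap('side','side5');P=d['P']
for v in range(185,222,3):
    print(v,[tuple(int(round(1000*x)) if x==x else None for x in P[v,u]) for u in range(246,276,4)])
d=snap('wrist','w5');P=d['P'];c=d['o'];print('cam',c)
for u in(262,270,280,300,310):
    col=P[235:300,u];i=np.where((col[:,2]>.14))[0]
    print(u,235+i[0],col[i[0]].round(3),col[i[0]-1].round(3))
a=cv2.resize(cv2.imread('pics/side5.png')[170:240,210:310],(700,490),interpolation=cv2.INTER_CUBIC)
cv2.imwrite('pics/c5.png',a)
E
```

```text
185 [(546, -18, 244), (552, -22, 245), (558, -25, 244), (554, -48, 264), (561, -50, 263), (569, -48, 258), (577, -47, 253), (592, -34, 236)]
188 [(544, -22, 242), (549, -28, 244), (555, -31, 243), (554, -47, 257), (556, -58, 265), (577, -33, 235), (586, -31, 229), (574, -66, 263)]
191 [(543, -23, 235), (547, -31, 240), (553, -35, 240), (562, -32, 234), (554, -62, 262), (559, -66, 264), (565, -70, 264), (569, -74, 265)]
194 [(644, 192, 2), (546, -33, 235), (551, -38, 237), (556, -43, 239), (549, -70, 265), (556, -72, 263), (561, -77, 264), (567, -78, 262)]
197 [(640, 183, 1), (546, -32, 228), (569, 0, 189), (553, -48, 238), (546, -76, 264), (552, -79, 264), (557, -83, 265), (563, -86, 265)]
200 [(634, 172, 3), (643, 170, 0), (569, 0, 181), (551, -52, 235), (543, -81, 263), (548, -86, 265), (554, -89, 264), (560, -91, 263)]
203 [(629, 164, 2), (637, 159, 3), (569, 1, 173), (569, -17, 188), (542, -83, 259), (545, -91, 264), (550, -94, 264), (557, -95, 261)]
206 [(625, 156, 2), (632, 149, 4), (569, 2, 164), (568, -17, 181), (542, -82, 251), (544, -93, 259), (550, -96, 259), (558, -94, 25
[... 266 characters left out ...]
, 230)]
215 [(611, 128, 5), (620, 126, 1), (627, 120, 3), (576, -1, 139), (542, -82, 229), (547, -87, 232), (555, -86, 226), (562, -86, 223)]
218 [(607, 121, 3), (614, 116, 3), (621, 110, 5), (575, -2, 131), (590, 11, 112), (546, -88, 225), (604, 4, 111), (611, 0, 111)]
221 [(604, 115, 0), (611, 109, 2), (572, 11, 113), (575, -1, 122), (587, 5, 111), (593, 0, 111), (598, -7, 116), (604, -12, 117)]
cam [ 0.49711949 -0.00084178  0.30033779]
262 258 [ 0.568 -0.01   0.155] [ 0.588 -0.013  0.111]
270 258 [ 0.568 -0.007  0.155] [ 0.589 -0.008  0.11 ]
280 258 [ 0.568 -0.002  0.155] [ 0.575 -0.002  0.139]
300 256 [0.566 0.007 0.156] [0.588 0.009 0.109]
310 262 [0.567 0.011 0.161] [0.639 0.023 0.016]
```

View pics/c5.png

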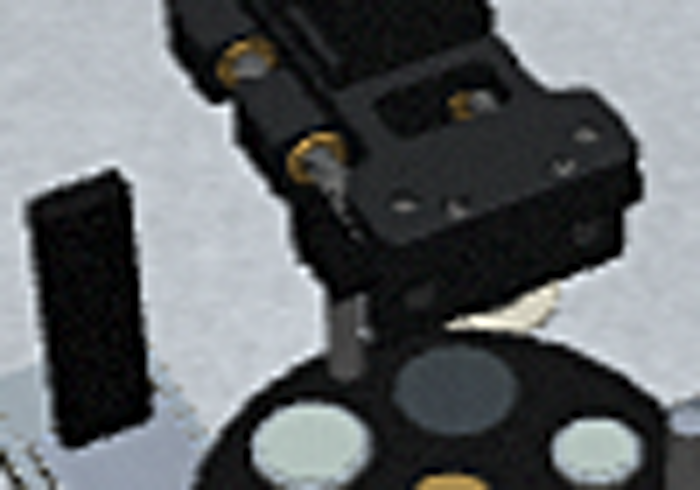

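The fingers actually end at z≈0.153, about 27 mm above the reported TCP. They passed just over post0 (top at 0.150) without touching it, and the gripper body sits correspondingly higher too. I'll back off, go 28 mm lower, and check the tip height again before pushing.

Emit:
{"op": "step_arm", "data": {"dp": [[0,-0.03,0.2],[0,0,0.25],[0,0,0],[0,0.1,0],[0,0.1,0],[0,0.1,0],[0,0.06,0],[0,0,0]], "angular": [[0,0,0],[0,0,0],[0,0,0],[0,0,0],[0,0,0],[0,0,0],[0,0,0],[0,0,0]]}}

```text
time_s: 5.5
eef_pos: [0.5414, -0.0024, 0.0982]
tcp_rot: [[0.026, -0.002, -1.0], [1.0, -0.0, 0.026], [-0.0, -1.0, 0.002]]
wrist_force: [-0.1, 0.7, -0.2]
opening: 0.006
```

```bash
cat > chk.py <<'E'
from h import *
print(read_state()['wrist_force'],read_state()['eef_pos'])
d=snap('wrist','wl');P=d['P']
for u in(262,270,276,284,292,300):
    col=P[200:300,u];j=[k for k in range(99) if abs(col[k+1,0]-col[k,0])>.007 or abs(col[k+1,2]-col[k,2])>.007]
    print(u,[(200+k,col[k].round(3).tolist(),col[k+1].round(3).tolist()) for k in j[:3]])
for n in('side',):
    P=snap(n,n+'4')['P'];m=(P[...,2]>.142)&(P[...,2]<.157)&(abs(P[...,0]-.575)<.085)&(abs(P[...,1]+.06)<.085)
    k,l,st,c=cv2.connectedComponentsWithStats(m.astype(np.uint8))
    for i in range(1,k):
        if st[i,4]>8:
            X=P[l==i].mean(0);print(n,st[i,4],c[i].round(),X.round(4),np.degrees(np.arctan2(X[1]+.0595,X[0]-.5757)).round(1))
E
python3 chk.py
```

```text
[-0.05139068  0.69190415 -0.24108561] [ 0.54136837 -0.00242298  0.09820373]
262 [(224, [0.547, -0.014, 0.038], [0.524, -0.01, 0.101]), (257, [0.539, -0.011, 0.109], [0.531, -0.009, 0.126])]
270 [(232, [0.557, -0.009, 0.03], [0.529, -0.006, 0.102]), (257, [0.539, -0.006, 0.109], [0.531, -0.006, 0.127])]
276 [(237, [0.561, -0.005, 0.029], [0.568, -0.005, 0.016]), (238, [0.568, -0.005, 0.016], [0.533, -0.003, 0.101]), (257, [0.539, -0.003, 0.109], [0.531, -0.003, 0.127])]
284 [(237, [0.561, 0.001, 0.029], [0.568, 0.001, 0.016]), (247, [0.575, 0.001, 0.016], [0.537, 0.001, 0.102]), (257, [0.539, 0.001, 0.11], [0.531, 0.001, 0.127])]
292 [(225, [0.546, 0.007, 0.045], [0.55, 0.007, 0.037]), (237, [0.562, 0.007, 0.029], [0.568, 0.008, 0.015]), (257, [0.585, 0.008, 0.015], [0.531, 0.004, 0.127])]
300 [(237, [0.561, 0.013, 0.03], [0.568, 0.014, 0.016]), (255, [0.583, 0.014, 0.016], [0.53, 0.008, 0.128])]
side 35 [238. 220.] [ 0.5322 -0.0031  0.1492] 127.7
side 41 [308. 232.] [ 0.6286 -0.0926  0.149 ] -32.1
side 41 [255. 254.] [ 0.5218 -0.0901  0.1495] -150.4
```

The tip is now at z≈0.125, 15 mm above the disc, and nothing is touching. I expect contact at TCP x≈0.562.

Emit:
{"op": "step_arm", "data": {"dp": [[0,0,-0.04],[0,0,-0.04],[0,0,-0.04],[0,0,-0.04],[0,0,-0.04],[0,0,-0.03],[0,0,-0.03],[0,0,0]], "angular": [[0,0,0],[0,0,0],[0,0,0],[0,0,0],[0,0,0],[0,0,0],[0,0,0],[0,0,0]]}}

```text
time_s: 6.27
eef_pos: [0.5634, -0.0029, 0.1]
tcp_rot: [[0.026, 0.0, -1.0], [1.0, 0.0, 0.026], [0.0, -1.0, -0.0]]
wrist_force: [0.3, 1.0, 0.5]
opening: 0.006
```

Emit:
{"op": "step_arm", "data": {"dp": [[0,0,-0.025],[0,0,-0.025],[0,0,-0.025],[0,0,0]], "angular": [[0,0,0],[0,0,0],[0,0,0],[0,0,0]]}}

```text
time_s: 6.6
eef_pos: [0.5681, -0.0028, 0.0996]
tcp_rot: [[0.026, -0.002, -1.0], [1.0, 0.0, 0.026], [0.0, -1.0, 0.002]]
wrist_force: [-4.7, 0.6, 1.1]
opening: 0.004
```

Emit:
{"op": "step_arm", "data": {"dp": [[0,0,-0.025],[0,0,-0.025],[0,0,-0.025],[0,0,0]], "angular": [[0,0,0],[0,0,0],[0,0,0],[0,0,0]]}}

```text
time_s: 6.93
eef_pos: [0.5749, -0.0033, 0.0996]
tcp_rot: [[0.026, -0.0, -1.0], [1.0, -0.0, 0.026], [-0.0, -1.0, 0.0]]
wrist_force: [-2.5, 0.8, -2.1]
opening: 0.001
```

Contact came with -4.7 N at break-out, and the load is now fading. I'll go on to the half-way point (TCP x≈0.594).

Emit:
{"op": "step_arm", "data": {"dp": [[0,0,-0.025],[0,0,-0.025],[0,0,-0.025],[0,0,-0.025],[0,0,-0.025],[0,0,0]], "angular": [[0,0,0],[0,0,0],[0,0,0],[0,0,0],[0,0,0],[0,0,0]]}}

```text
time_s: 7.43
eef_pos: [0.5854, -0.0046, 0.0999]
tcp_rot: [[0.027, 0.001, -1.0], [1.0, -0.001, 0.027], [-0.001, -1.0, -0.001]]
wrist_force: [-3.2, -2.3, -1.9]
opening: 0.004
```

Emit:
{"op": "step_arm", "data": {"dp": [[0,0,-0.025],[0,0,-0.025],[0,0,-0.025],[0,0,-0.025],[0,0,0],[0,0,0]], "angular": [[0,0,0],[0,0,0],[0,0,0],[0,0,0],[0,0,0],[0,0,0]]}}

```text
time_s: 7.93
eef_pos: [0.594, -0.0032, 0.1004]
tcp_rot: [[0.025, 0.002, -1.0], [1.0, 0.001, 0.025], [0.001, -1.0, -0.002]]
wrist_force: [-0.8, -0.3, -0.5]
opening: 0.007
```

```bash
python3 chk.py | tail -4; python3 chk.py | head -1
```

```text
300 [(255, [0.592, 0.008, 0.11], [0.583, 0.007, 0.13])]
side 53 [264. 211.] [ 0.5855 -0.0057  0.1489] 79.7
side 36 [244. 244.] [ 0.5144 -0.0605  0.1494] -179.0
side 33 [304. 244.] [ 0.6073 -0.1136  0.1494] -59.7
[ 0.14943984  0.47007389 -0.11759445] [ 0.59401731 -0.00286988  0.10042968]
```

Turned about 28.5° so far, just short of half way. I'll nudge it over.

Emit:
{"op": "step_arm", "data": {"dp": [[0,0,-0.02],[0,0,-0.02],[0,0,0],[0,0,0],[0,0,0]], "angular": [[0,0,0],[0,0,0],[0,0,0],[0,0,0],[0,0,0]]}}

```text
time_s: 8.55
eef_pos: [0.5963, -0.0037, 0.1]
tcp_rot: [[0.026, 0.001, -1.0], [1.0, 0.0, 0.026], [0.0, -1.0, -0.001]]
wrist_force: [-0.3, 0.3, -0.7]
opening: 0.005
```

```bash
python3 chk.py | tail -3
```

```text
side 56 [265. 211.] [ 0.5878 -0.007   0.1495] 77.0
side 36 [243. 244.] [ 0.5141 -0.058   0.149 ] 178.6
side 36 [303. 245.] [ 0.605  -0.1149  0.1489] -62.1
```

Emit:
{"op": "step_arm", "data": {"dp": [[0,0,-0.025],[0,0,-0.025],[0,0,0],[0,0,0],[0,0,0]], "angular": [[0,0,0],[0,0,0],[0,0,0],[0,0,0],[0,0,0]]}}

```text
time_s: 9.07
eef_pos: [0.5999, -0.005, 0.0998]
tcp_rot: [[0.027, -0.0, -1.0], [1.0, -0.001, 0.027], [-0.001, -1.0, 0.0]]
wrist_force: [-2.0, -5.1, 0.2]
opening: 0.003
```

```bash
python3 chk.py | tail -3
```

```text
side 56 [267. 211.] [ 0.5916 -0.0089  0.1488] 72.6
side 36 [242. 241.] [ 0.5149 -0.0534  0.1496] 174.3
side 38 [302. 246.] [ 0.6011 -0.1167  0.1493] -66.0
```

It's past half way (35°), but the -5 N in y shows the shut fingers holding the post back at their seam. I'll back straight off to free it.

Emit:
{"op": "step_arm", "data": {"dp": [[0,0,0.05],[0,0,0.1],[0,0,0.2],[0,0,0.2],[0,0,0],[0,0,0],[0,0,0],[0,0,0]], "angular": [[0,0,0],[0,0,0],[0,0,0],[0,0,0],[0,0,0],[0,0,0],[0,0,0],[0,0,0]]}}

```text
time_s: 9.83
eef_pos: [0.5571, -0.0023, 0.1002]
tcp_rot: [[0.025, 0.001, -1.0], [1.0, 0.0, 0.025], [0.0, -1.0, -0.001]]
wrist_force: [-0.2, 0.7, 0.3]
opening: 0.008
```

```bash
python3 chk.py
```

```text
[-0.16000502  0.65357278  0.34622593] [ 0.55709682 -0.00226002  0.10020197]
262 [(257, [0.555, -0.01, 0.111], [0.547, -0.009, 0.128])]
270 [(203, [0.548, -0.008, 0.038], [0.529, -0.006, 0.103]), (257, [0.556, -0.006, 0.109], [0.547, -0.006, 0.128])]
276 [(209, [0.554, -0.004, 0.036], [0.532, -0.003, 0.103]), (257, [0.556, -0.003, 0.109], [0.547, -0.003, 0.128])]
284 [(216, [0.561, 0.002, 0.03], [0.567, 0.002, 0.015]), (221, [0.571, 0.002, 0.014], [0.539, 0.001, 0.103]), (257, [0.556, 0.001, 0.109], [0.547, 0.001, 0.129])]
292 [(216, [0.562, 0.008, 0.029], [0.567, 0.008, 0.016]), (233, [0.58, 0.008, 0.017], [0.547, 0.005, 0.101]), (257, [0.556, 0.005, 0.11], [0.547, 0.004, 0.13])]
300 [(209, [0.554, 0.013, 0.037], [0.557, 0.014, 0.029]), (216, [0.562, 0.014, 0.03], [0.567, 0.014, 0.016]), (254, [0.599, 0.014, 0.015], [0.558, 0.01, 0.102])]
side 36 [245. 217.] [ 0.5477 -0.0033  0.1495] 116.5
side 37 [242. 242.] [ 0.5146 -0.0535  0.1494] 174.3
side 39 [302. 246.] [ 0.6011 -0.1169  0.1491] -66.1
```

```bash
python3 - <<'E'
import cv2
a=cv2.imread('pics/side4.png')[165:285,195:345];b=cv2.imread('pics/wl.png')[60:420,100:450]
cv2.imwrite('pics/c7.png',cv2.hconcat([cv2.resize(a,(450,360),interpolation=cv2.INTER_CUBIC),b]))
E
python3 chk.py|tail -2
```

```text
side 35 [242. 241.] [ 0.5148 -0.0533  0.1497] 174.2
side 38 [302. 246.] [ 0.6011 -0.1165  0.149 ] -65.9
```

View pics/c7.png

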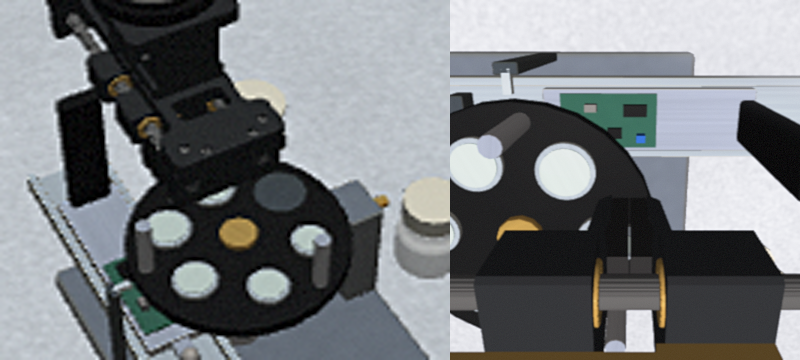

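The turret is free of the fingers and rests by friction about 5° past half way. Post0 is visible beyond the fingers and the force is ≈0. I'll push on along the tangent, with the post on the flat of one finger rather than the seam.

Emit:
{"op": "step_arm", "data": {"dp": [[-0.09,0,0],[-0.09,0,-0.1],[0,0,-0.15],[0,0,-0.12],[0,0,-0.08],[0,0,0]], "angular": [[0,0,0],[0,0,0],[0,0,0],[0,0,0],[0,0,0],[0,0,0]]}}

```text
time_s: 10.53
eef_pos: [0.5933, -0.0189, 0.1]
tcp_rot: [[0.027, 0.001, -1.0], [1.0, -0.0, 0.027], [-0.0, -1.0, -0.001]]
wrist_force: [0.1, 1.9, 0.2]
opening: 0.007
```

Emit:
{"op": "step_arm", "data": {"dp": [[-0.019,0,-0.025],[-0.019,0,-0.025],[-0.019,0,-0.025],[0,0,0],[0,0,0]], "angular": [[0,0,0],[0,0,0],[0,0,0],[0,0,0],[0,0,0]]}}

```text
time_s: 10.95
eef_pos: [0.5974, -0.023, 0.0999]
tcp_rot: [[0.026, -0.0, -1.0], [1.0, -0.0, 0.026], [-0.0, -1.0, 0.0]]
wrist_force: [-0.3, 0.2, 1.0]
opening: 0.006
```

```bash
python3 chk.py | tail -3
```

```text
side 57 [271. 217.] [ 0.5894 -0.0264  0.1491] 67.6
side 36 [242. 241.] [ 0.5147 -0.0534  0.1497] 174.3
side 39 [302. 246.] [ 0.6011 -0.1167  0.1491] -66.1
```

Emit:
{"op": "step_arm", "data": {"dp": [[0,0,0.05],[0.1,0,0],[0,0,-0.05],[0,0,0]], "angular": [[0,0,0],[0,0,0],[0,0,0],[0,0,0]]}}

```text
time_s: 11.38
eef_pos: [0.5985, -0.0136, 0.1001]
tcp_rot: [[0.024, 0.001, -1.0], [1.0, 0.0, 0.024], [0.001, -1.0, -0.001]]
wrist_force: [0.1, -0.1, 0.3]
opening: 0.006
```

Emit:
{"op": "step_arm", "data": {"dp": [[-0.01,0,-0.025],[-0.01,0,-0.025],[-0.01,0,-0.025],[0,0,0],[0,0,0]], "angular": [[0,0,0],[0,0,0],[0,0,0],[0,0,0],[0,0,0]]}}

```text
time_s: 11.8
eef_pos: [0.6038, -0.0177, 0.0999]
tcp_rot: [[0.026, 0.0, -1.0], [1.0, -0.0, 0.026], [-0.0, -1.0, -0.0]]
wrist_force: [-0.2, -0.2, -0.0]
opening: 0.011
```

```bash
python3 chk.py | tail -3
```

```text
side 57 [273. 214.] [ 0.5954 -0.0224  0.1493] 62.0
side 35 [240. 231.] [ 0.5227 -0.0298  0.1493] 150.7
side 43 [291. 254.] [ 0.5763 -0.122   0.1486] -89.5
```

It snapped (posts turned ≈59°). I'll back off, raise, and verify with the top camera from a clear position near the handle.

Emit:
{"op": "step_arm", "data": {"dp": [[0,0,0.3],[0,-0.35,0.2],[0,-0.4,0],[0,-0.3,0],[0.4,0,0],[0.4,0,0.1],[0.4,0,0.1],[0.4,0,0.1],[0.2,0,0.1],[0,0,0],[0,0,0]], "angular": [[0,0,0],[0,0,0],[0,0,0],[0,0,0],[0,0,0],[0,0,0],[0,0,0],[0,0,0],[0,0,0],[0,0,0],[0,0,0]]}}

```text
time_s: 12.82
eef_pos: [0.535, 0.1292, 0.1839]
tcp_rot: [[0.023, -0.0, -1.0], [1.0, -0.0, 0.023], [-0.0, -1.0, 0.0]]
wrist_force: [-0.6, -0.5, -0.0]
opening: 0.004
```

```bash
python3 - <<'E'
from h import *
for n in('side','top'):
    P=snap(n,n+'8')['P']
    for lo,hi in((.142,.157),(.125,.14)):
        m=(P[...,2]>lo)&(P[...,2]<hi)&(abs(P[...,0]-.575)<.085)&(abs(P[...,1]+.03)<.14)
        k,l,st,c=cv2.connectedComponentsWithStats(m.astype(np.uint8))
        for i in range(1,k):
            if st[i,4]>8:
                X=P[l==i].mean(0);print(n,lo,st[i,4],c[i].round(),X.round(4),np.degrees(np.arctan2(X[1]+.0595,X[0]-.5757)).round(1))
a=cv2.imread('pics/side8.png')[165:285,195:345];b=cv2.imread('pics/top8.png')[180:300,210:360]
cv2.imwrite('pics/c8.png',cv2.resize(cv2.hconcat([a,b]),(800,320),interpolation=cv2.INTER_CUBIC))
E
```

```text
side 0.142 35 [291. 210.] [ 0.631  -0.0306  0.1491] 27.6
side 0.142 35 [240. 231.] [ 0.5236 -0.0277  0.1491] 148.6
side 0.142 39 [290. 254.] [ 0.5745 -0.1217  0.1489] -91.1
side 0.125 118 [221. 199.] [0.5348 0.078  0.1337] 106.6
side 0.125 25 [291. 217.] [ 0.6302 -0.0319  0.1326] 26.9
side 0.125 25 [240. 237.] [ 0.5228 -0.0288  0.1323] 149.9
side 0.125 31 [291. 261.] [ 0.5742 -0.1232  0.1321] -91.4
top 0.142 24 [286. 210.] [ 0.6301 -0.0299  0.149 ] 28.6
top 0.142 24 [337. 241.] [ 0.5745 -0.1208  0.149 ] -91.1
top 0.142 25 [285. 270.] [ 0.5231 -0.0272  0.1495] 148.4
```

View pics/c8.png

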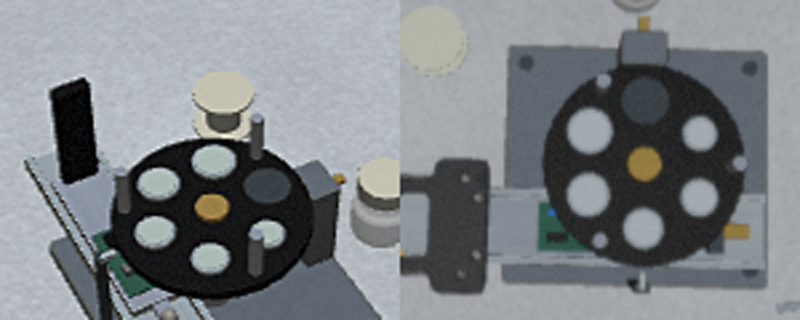

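The top view shows the blank cap at the detent and the third lens at the pointer. The posts are at 28.4°, 148.5° and -91.1°, against the expected 28.5°, 148.5° and -91.5°, so the station is reached. Next is the carriage: I'll lower beyond the handle (centre (0.535, 0.079)) and push toward -y.

Emit:
{"op": "step_arm", "data": {"dp": [[0,0.4,0],[0,0.4,0],[0,0.4,0],[0,0.28,0],[0,0,0],[0,0,0]], "angular": [[0,0,0],[0,0,0],[0,0,0],[0,0,0],[0,0,0],[0,0,0]]}}

```text
time_s: 13.42
eef_pos: [0.5352, 0.1266, 0.0651]
tcp_rot: [[0.028, -0.002, -1.0], [1.0, -0.001, 0.028], [-0.002, -1.0, 0.002]]
wrist_force: [0.6, -0.3, 0.1]
opening: 0.005
```

Emit:
{"op": "step_arm", "data": {"dp": [[-0.06,0,0],[-0.06,0,0],[-0.06,0,0],[-0.06,0,0],[-0.04,0,0],[-0.04,0,0],[-0.04,0,0],[0,0,0]], "angular": [[0,0,0],[0,0,0],[0,0,0],[0,0,0],[0,0,0],[0,0,0],[0,0,0],[0,0,0]]}}

```text
time_s: 14.08
eef_pos: [0.5348, 0.0991, 0.0657]
tcp_rot: [[0.026, 0.0, -1.0], [1.0, -0.0, 0.026], [-0.0, -1.0, -0.0]]
wrist_force: [-0.1, 0.7, 0.3]
opening: 0.008
```

Emit:
{"op": "step_arm", "data": {"dp": [[-0.04,0,0],[-0.04,0,0],[-0.04,0,0],[-0.04,0,0],[0,0,0]], "angular": [[0,0,0],[0,0,0],[0,0,0],[0,0,0],[0,0,0]]}}

```text
time_s: 14.5
eef_pos: [0.5343, 0.0858, 0.0655]
tcp_rot: [[0.027, -0.0, -1.0], [1.0, -0.001, 0.027], [-0.001, -1.0, 0.0]]
wrist_force: [0.5, -0.7, -0.4]
opening: 0.007
```

Emit:
{"op": "step_arm", "data": {"dp": [[-0.03,0,0],[-0.03,0,0],[-0.03,0,0],[0,0,0]], "angular": [[0,0,0],[0,0,0],[0,0,0],[0,0,0]]}}

```text
time_s: 14.83
eef_pos: [0.5341, 0.0809, 0.0655]
tcp_rot: [[0.025, 0.0, -1.0], [1.0, 0.001, 0.025], [0.001, -1.0, -0.0]]
wrist_force: [-0.5, 5.3, 0.6]
opening: 0.005
```

```bash
cat > hd.py <<'E'
from h import *
P=snap('side','sh')['P']
# handle -y face and posts
m=(P[...,2]>.06)&(P[...,2]<.137)&(abs(P[...,0]-.535)<.02)&(P[...,1]>.013)&(P[...,1]<.12)
Q=P[m];print(len(Q),'y pct',np.percentile(Q[:,1],[2,25,50,75,98]).round(4),'z',Q[:,2].min().round(3),Q[:,2].max().round(3))
m=(P[...,2]>.142)&(P[...,2]<.157)&(abs(P[...,0]-.575)<.085)&(abs(P[...,1]+.06)<.085)
k,l,st,c=cv2.connectedComponentsWithStats(m.astype(np.uint8))
for i in range(1,k):
    X=P[l==i].mean(0);print(st[i,4],X.round(4),np.degrees(np.arctan2(X[1]+.0595,X[0]-.5757)).round(1))
print(read_state()['wrist_force'],read_state()['eef_pos'])
E
python3 hd.py
```

```text
211 y pct [0.0518 0.0534 0.0543 0.056  0.0939] z 0.06 0.12
32 [ 0.631  -0.0302  0.1496] 27.9
34 [ 0.5235 -0.0279  0.1496] 148.8
40 [ 0.5741 -0.1222  0.1494] -91.4
[0.760616   4.69014593 0.29132083] [0.53410225 0.08091385 0.06551176]
```

The handle has moved 20 mm, and +5 N says the catch is engaged. About 8 mm more should snap it.

Emit:
{"op": "step_arm", "data": {"dp": [[-0.025,0,0],[-0.025,0,0],[0,0,0]], "angular": [[0,0,0],[0,0,0],[0,0,0]]}}

```text
time_s: 15.13
eef_pos: [0.5339, 0.0748, 0.0655]
tcp_rot: [[0.026, -0.0, -1.0], [1.0, -0.001, 0.026], [-0.001, -1.0, 0.0]]
wrist_force: [0.5, 0.4, 0.6]
opening: 0.008
```

Emit:
{"op": "step_arm", "data": {"dp": [[-0.025,0,0],[-0.02,0,0],[0,0,0],[0,0,0]], "angular": [[0,0,0],[0,0,0],[0,0,0],[0,0,0]]}}

```text
time_s: 15.47
eef_pos: [0.5338, 0.0714, 0.0655]
tcp_rot: [[0.027, -0.0, -1.0], [1.0, -0.001, 0.027], [-0.001, -1.0, 0.0]]
wrist_force: [-0.5, 0.1, 0.8]
opening: 0.005
```

```bash
python3 hd.py
```

```text
218 y pct [0.0413 0.0429 0.0439 0.0455 0.0831] z 0.06 0.121
33 [ 0.6309 -0.0304  0.1494] 27.8
35 [ 0.5235 -0.028   0.1494] 148.9
42 [ 0.5744 -0.1221  0.1488] -91.2
[0.56036935 0.3830883  1.10354252] [0.53388075 0.07163792 0.06549038]
```

The force dropped to zero while the handle jumped ahead of the finger, so it looks snapped. To confirm the stop, I'll make a very gentle probe.

Emit:
{"op": "step_arm", "data": {"dp": [[-0.012,0,0],[0,0,0]], "angular": [[0,0,0],[0,0,0]]}}

```text
time_s: 15.68
eef_pos: [0.5339, 0.0709, 0.0655]
tcp_rot: [[0.026, -0.0, -1.0], [1.0, -0.0, 0.026], [-0.0, -1.0, 0.0]]
wrist_force: [-0.2, 0.3, -0.1]
opening: 0.003
```

Emit:
{"op": "step_arm", "data": {"dp": [[-0.012,0,0],[0,0,0]], "angular": [[0,0,0],[0,0,0]]}}

```text
time_s: 15.85
eef_pos: [0.5339, 0.0706, 0.0655]
tcp_rot: [[0.025, 0.0, -1.0], [1.0, 0.0, 0.025], [0.0, -1.0, -0.0]]
wrist_force: [-0.5, 0.6, 0.9]
opening: 0.007
```

```bash
python3 hd.py
```

```text
214 y pct [0.041  0.0431 0.044  0.0455 0.0832] z 0.06 0.119
35 [ 0.6306 -0.0311  0.1496] 27.4
34 [ 0.5236 -0.0276  0.1493] 148.5
39 [ 0.5745 -0.1219  0.1492] -91.1
[-0.17633017  1.77263365  0.0922007 ] [0.53385517 0.07055535 0.06551283]
```

Emit:
{"op": "step_arm", "data": {"dp": [[-0.015,0,0],[0,0,0],[0,0,0]], "angular": [[0,0,0],[0,0,0],[0,0,0]]}}

```text
time_s: 16.15
eef_pos: [0.5339, 0.0704, 0.0656]
tcp_rot: [[0.025, 0.0, -1.0], [1.0, 0.001, 0.025], [0.001, -1.0, -0.0]]
wrist_force: [-0.1, 4.6, -0.3]
opening: 0.004
```

```bash
python3 hd.py|sed -n '1p;$p'
```

```text
214 y pct [0.0411 0.0428 0.0441 0.0456 0.0827] z 0.06 0.121
[ 0.40525616  4.69504846 -0.12095019] [0.53387704 0.07033152 0.06556482]
```

The TCP is held at 4.6 N with the handle unmoved. One more probe, above the catch's 7 N, will tell the stop from the catch.

Emit:
{"op": "step_arm", "data": {"dp": [[-0.013,0,0],[0,0,0],[0,0,0]], "angular": [[0,0,0],[0,0,0],[0,0,0]]}}

```text
time_s: 16.45
eef_pos: [0.5339, 0.0703, 0.0656]
tcp_rot: [[0.024, 0.0, -1.0], [1.0, 0.002, 0.024], [0.002, -1.0, -0.0]]
wrist_force: [0.3, 7.5, -1.6]
opening: 0.005
```

```bash
python3 hd.py|sed -n '1p;$p'
```

```text
212 y pct [0.0406 0.0427 0.0438 0.0454 0.0838] z 0.06 0.122
[-0.24155349  7.59224746 -0.39155162] [0.53386512 0.07025813 0.06558936]
```

It holds 7.6 N with no motion, so it's rigid against the stop. Now I'll retreat, raise and do the final check.

Emit:
{"op": "step_arm", "data": {"dp": [[0.1,0,0],[0.3,0,0],[0.3,0,0],[0,-0.4,0],[0,-0.4,0],[0,-0.4,0],[0.4,0,0],[0.4,0,0],[0,0,0],[0,0,0],[0,0,0],[0,0,0]], "angular": [[0,0,0],[0,0,0],[0,0,0],[0,0,0],[0,0,0],[0,0,0],[0,0,0],[0,0,0],[0,0,0],[0,0,0],[0,0,0],[0,0,0]]}}

```text
time_s: 17.5
eef_pos: [0.537, 0.186, 0.1612]
tcp_rot: [[0.028, -0.0, -1.0], [1.0, -0.002, 0.028], [-0.002, -1.0, 0.0]]
wrist_force: [-0.6, 0.3, 0.0]
opening: 0.008
```

```bash
python3 hd.py; python3 -c "
from h import *
snap('top','tf')
cv2.imwrite('pics/cf.png',cv2.resize(cv2.hconcat([cv2.imread('pics/sh.png'),cv2.imread('pics/tf.png')]),(800,300)))"
```

```text
425 y pct [0.0412 0.0428 0.0437 0.0448 0.0521] z 0.06 0.137
35 [ 0.6308 -0.0307  0.1493] 27.6
35 [ 0.5234 -0.028   0.1495] 148.9
40 [ 0.5744 -0.1221  0.1494] -91.1
[-0.52914366 -0.04289479  0.88999716] [0.53701772 0.18605077 0.16126685]
```

View pics/cf.png

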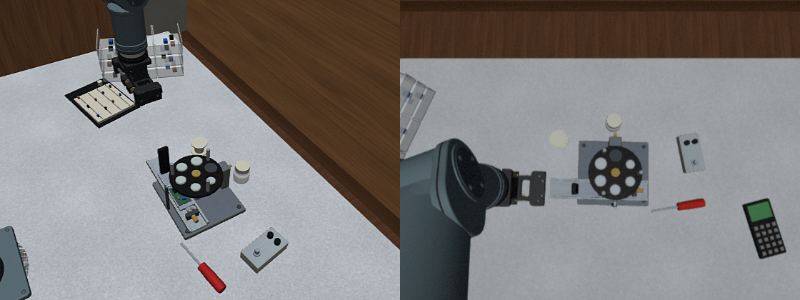

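The gripper is clear, the bystanders haven't moved, the turret is at its station and the handle is in its home position. Handing in.

```bash
python3 -c "
from h import *
print(hand_in())"
```

```text
the job is handed in; nothing more can be done
None
```

The third lens is at the sight, the carriage is home against its stop, and the job was handed in at about 17.5 s. No verdict was reported.

- **Turret:** It started with the second lens at the sight, so I pushed post0 one click clockwise. The final post angles are 27.6°, 148.9° and -91.1°, against the expected 28.5°, 148.5° and -91.5°. The largest force reading was about 5.5 N.
- **Carriage:** I pushed the handle through the catch at about 5 N. It jumped ahead and then took a 7.6 N probe without moving. After I let go it stayed put, with its origin about 12–13 mm to the stand's +y of the sight's line (limit 16 mm).
- **At the end:** The gripper is clear of everything. The bystanders look unmoved in the last picture, though I did not measure them.

Some checks disagreed with expectations:
- **Finger height:** With the gripper shut, the fingers end about 27 mm above the reported TCP. The first pass went over post0 without touching it, so I lowered the tool and tried again.
- **Turret sticking:** The turret stopped by friction about 5° past half way instead of snapping on by itself. It needed a second light push.
- **Stop force:** I could not read the 10.5 N catch-and-stop force directly. I inferred it from the snap and from the carriage not moving under the probe.

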